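Tidy the grinding bench: cups, tins and pestle each to their place

TASK

Sort the five loose things on the bench to where they belong: stand both little cups upright side by side in the wooden tray, stand both spice tins upright, lids up and side by side, in the round terracotta dish, and lay the pestle lengthways in the hollow of the stone grinding plate. Set each thing down rather than dropping it, and leave the saucepan lid and the colander where they are.

Things in the scene. Friction and masses are not known exactly. Their poses are not given: they have to be found in the camera images.
- cup_a: one of two identical small handleless white ceramic cups, open at the top, round, 58 mm outside diameter over most of its height (48 mm at the foot), 58 mm tall, wall 3.5 mm, about 0.12 kg; stands upright at the start; origin at the centre of its underside, z up through its mouth
- cup_b: the other of the two identical cups, same sizes and origin as cup_a
- tin_a: one of two identical closed aluminium spice tins, an upright cylinder 52 mm in diameter (53 mm at the lid) and 46 mm tall to the flat lid, with a small dark wooden knob (18 mm wide, 10 mm tall) in the middle of the lid, about 0.09 kg; origin at the centre of its underside, z up through its lid
- tin_b: the other of the two identical spice tins, same sizes and origin as tin_a
- pestle: dark hardwood pestle lying on its side, symmetric end to end, 140 mm long: an octagonal middle 80 mm long and 36 mm across its flats, with ends tapering to 20 mm and less; about 0.13 kg; origin at its very centre on its long axis, 18 mm above what it lies on (also its centre of mass); x along its length. Grip it across the octagonal middle
- cup_tray: fixed shallow rectangular pale wooden tray, outside 110 mm (its x) by 200 mm (its y), inside 98 by 188 mm, rim 14 mm above the bench, inner floor 6 mm above the bench; origin at the centre of its underside on the bench
- dish: fixed shallow round terracotta dish, 174 mm outside diameter at the rim, flat inner floor about 156 mm across and 6 mm above the bench, rim 16 mm above the bench; origin at the centre of its underside on the bench
- plate: fixed grey stone grinding plate, a block 140 mm (its x) by 200 mm (its y, its length), with a flat shallow hollow of 116 by 176 mm whose floor is 24 mm above the bench, inside a lip that stands 32 mm above the bench; origin at the centre of its underside on the bench
- pan_lid: bystander: round aluminium saucepan lid lying on the bench, 180 mm diameter, 45 mm tall with its black knob, loose; origin at the centre of its underside. Not to be moved
- colander: bystander: red plastic colander standing on the bench, 172 mm diameter at the rim plus two ears (212 mm over them), 70 mm tall, loose; origin at the centre of its underside. Not to be moved
Mind the look-alikes: they are no part of the job. Leave any pink or turquoise look-alike of the tin_b alone. Leave any red look-alike of the cup_a alone.

How it is judged:
At the end, for the whole second after the job is handed in: Cups upright on the tray floor (within 22 mm across, 67 mm along of its centre), tins upright on the dish floor (within 55 mm of its centre): tilt under 0.1 rad. Pestle level in the hollow, within 41 mm across, 22 mm along and 0.3 rad of the plate. All at rest (x of cup_a in the frame of cup_tray between -0.022 and 0.022 m and y of cup_a in the frame of cup_tray between -0.067 and 0.067 m and z of cup_a in the frame of cup_tray between 0.001 and 0.01 m and angle between each of cup_a, cup_b, tin_a, tin_b's own z axis and vertical below 0.1 rad and x of cup_b in the frame of cup_tray between -0.022 and 0.022 m and y of cup_b in the frame of cup_tray between -0.067 and 0.067 m and z of cup_b in the frame of cup_tray between 0.001 and 0.01 m and horizontal distance between each of tin_a, tin_b and dish below 0.055 m and z of tin_a in the frame of dish between 0.001 and 0.011 m and z of tin_b in the frame of dish between 0.001 and 0.011 m and x of pestle in the frame of plate between -0.041 and 0.041 m and y of pestle in the frame of plate between -0.022 and 0.022 m and z of pestle in the frame of plate between 0.038 and 0.046 m and angle between the x axis of pestle and the y axis of plate, either way round below 0.3 rad and angle between pestle's own x axis and vertical between 1.48 and 1.66 rad and linear speed of each of cup_a, cup_b, tin_a, tin_b, pestle below 0.02 m/s and angular speed of each of cup_a, cup_b, tin_a, tin_b, pestle below 0.3 rad/s); the robot touches nothing.
It fails at once if the saucepan lid is moved more than 25 mm (distance of pan_lid from where it was at the start of the episode above 0.025 m).
It fails at once if the colander is moved more than 25 mm (distance of colander from where it was at the start of the episode above 0.025 m).
It fails at once if a cup, a tin or the pestle is dropped: it moves faster than 0.6 m/s with no finger on it (a fall of about 18 mm) ((linear speed of cup_a above 0.6 m/s and contact force between cup_a and the fingers below 0.05 N) or (linear speed of cup_b above 0.6 m/s and contact force between cup_b and the fingers below 0.05 N) or (linear speed of tin_a above 0.6 m/s and contact force between tin_a and the fingers below 0.05 N) or (linear speed of tin_b above 0.6 m/s and contact force between tin_b and the fingers below 0.05 N) or (linear speed of pestle above 0.6 m/s and contact force between pestle and the fingers below 0.05 N)).
It also fails if it takes over 128 s, if anything falls off the work surface, if the arm or the gripper's body presses on something with over 40 N, if the wrist force passes 120 N, or if a joint passes its speed limit or range.

ROBOT

A 6-joint arm with a two-finger parallel gripper is mounted at the origin on the work surface. World frame = base frame: x ahead of the robot, y to its left, z up, the work surface at z = 0. Lengths are in m, angles in rad, forces in N, time in s.
With the tool pointing down it reaches from about 0.35 to 0.975 m from the base axis. Payload 4.9 kg.
Tool frame: the origin (TCP) lies on the centre line of the jaws, within the pads' length; the fingertips stand ctrl.tcp_to_tips ahead of it and the grasp point (between the pads) lies 3 mm ahead of it (ctrl.tcp_to_tips is the distance from the TCP to the fingertips, in m); z points along the fingers, y is the direction in which the jaws open and shut (so a half turn about z gives the same grasp; the last joint's range is limited). The gripper opens to 85 mm and grips with 20 to 120 N. Pads are 22 mm wide; open, the fingers measure 114 mm over their backs; the gripper's body (76 mm by 85 mm) begins 54 mm behind the grasp point. The pads swing forward as they close: fully open they stand 13 mm farther back than shut.
Start: joints at [-1.34, 0.053, 1.613, -0, 1.476, -0.119], TCP at [0.214, -0.587, 0.253] pointing down, gripper open.
Joint ranges: [-3.01, 3.01], [-1.01, 2.22], [0.06, 2.58], [-1.02, 4.17], [0.09, 2.62], [-3.14, 3.14]. Speed limits (rad/s): [2.57, 2.57, 3.14, 3.14, 3.14, 3.14].

INTERFACE

Orientations are given as a rotation vector (axis times angle).
In Python, from station import ctrl, vision gives the robot as it stands.
- The arm moves only by the tool jog_arm, never from a script. Its argument "deltas" is a list of rows, each a list of 7 numbers: the turn, a rotation vector about the tool's x, y, z in rad, then the shift along the tool's x, y, z in cm, then the opening, from 0 (shut) to 1 (fully open). A call has 1 to 12 rows; each row shifts and turns the commanded pose from where the row before left it, along the tool's axes as they then stand; what a row does not reach is not made up. A row lasts 1/12 s, in which the tool goes at most 41.7 mm and 7.16 degrees, less where a joint would pass 70% of its speed; a pose out of reach is approached as far as the arm can. A call with a gripper value outside its range is refused whole. The fingers move at their own pace and stop on an object; "grip_force" is the grip in N (left out, the last holds). Time passes only in rows, so rows that do not move let the fingers close. It gives the time, the measured TCP pose, the force and the opening at its end, in the units of the state.
- ctrl.get_obs(): the state, without advancing time (a new reading comes with each control period).
- vision.get_image(name): name is "scene" or "top" or "wrist"; returns (picture, depth): 400x640x3 uint8, red, green, blue; 400x640 float32, m along the optical axis (not along the pixel's ray), 0 where there is no reading.
- vision.calibration(name): a dict with "fx", "fy", "cx", "cy" (pixels), "rvec" (rotation vector, rad) and "tvec" (3), from world to camera coordinates, as OpenCV has them; the wrist camera has in their place "hand_eye" (4x4, takes a point from camera to tool coordinates, whose origin is the TCP and whose axes are the flange's). Camera axes: x right, y down, z forward; pixel columns grow to the right and rows downward; lengths in m; the calibration is good to about 2 mm. A picture is of the moment at which its call begins: read the wrist's pose just before it. calibration takes no time and is no camera call.
- ctrl.finish_job(): hands the job in, once; it reports no verdict.
The state is a dict: "t": time; "q": joint angles; "dq": joint speeds; "effort": joint torques, N m; "tool_pos": TCP position; "tool_rot": TCP orientation; "contact_force": force on the tool from outside, world axes, zero at the start; "wrist_torque": the same for the moment, N m; "opening": finger opening in m.
Only numpy, scipy, OpenCV 4.12 (cv2) and the standard library are available. Lean on these libraries where they do the work, as an engineer would, in place of code of your own. Each camera call takes 0.05 s, during which the arm holds its last target. There are 200 camera calls.

## Working session

There is one attempt and no reset: what is moved stays moved. The work goes in short steps, Python scripts to look and compute and a tool call to move; the robot and the scene stay as the last step left them, time stands still between calls to the robot, and variables do not carry over. Pictures are saved under pics/ and viewed, about 12 in all and at most 16, crops included, and the job is handed in when it is done.

Besides the shell and the picture viewer there is one more tool, called after "Request:" by a JSON object that holds its "op" and its "data", one argument or row to a line. jog_arm: Moves the arm, as the interface text tells. Its arguments: {"type":"object","properties":{"deltas":{"type":"array"},"grip_force":{"type":"number"}},"required":["deltas"]}

```bash
mkdir -p pics; ls
cat > h.py <<'E'
import numpy as np, cv2
from scipy.spatial.transform import Rotation as R
from station import ctrl, vision
def grab(n):
    o=ctrl.get_obs(); p,d=vision.get_image(n); c=vision.calibration(n)
    if 'hand_eye' in c:
        T=np.eye(4);T[:3,:3]=R.from_rotvec(o['tool_rot']).as_matrix();T[:3,3]=o['tool_pos'];T=T@np.array(c['hand_eye'])
        Rw,t=T[:3,:3],T[:3,3]
    else:
        Rc=R.from_rotvec(np.ravel(c['rvec'])).as_matrix();Rw=Rc.T;t=-Rc.T@np.ravel(c['tvec'])
    return p,d,(c,Rw,t)
def xyz(d,K):
    c,Rw,t=K;v,u=np.mgrid[:d.shape[0],:d.shape[1]]
    P=np.stack([(u-c['cx'])/c['fx']*d,(v-c['cy'])/c['fy']*d,d],-1)
    return P@Rw.T+t
def ray(u,v,z,K):
    c,Rw,t=K;r=Rw@np.array([(u-c['cx'])/c['fx'],(v-c['cy'])/c['fy'],1.]);return t+r*(z-t[2])/r[2]
E
python3 - <<'E'
from h import *
o=ctrl.get_obs();print({k:np.round(v,3) for k,v in o.items()},ctrl.tcp_to_tips)
for n in('top','scene'):
    p,d,K=grab(n);cv2.imwrite(f'pics/{n}0.png',p[:,:,::-1]);np.savez(f'{n}0.npz',p=p,d=d);print(n,K[2],np.round(K[1],2).tolist(),K[0]['fx'])
E
```

```text
pics
{'t': np.float64(0.0), 'q': array([-1.34 ,  0.053,  1.614,  0.   ,  1.476, -0.119]), 'dq': array([-0.001, -0.001, -0.001,  0.001,  0.   , -0.001]), 'effort': array([-1.0000e-03, -3.9368e+01, -3.7018e+01, -0.0000e+00,  7.0000e-03,
        0.0000e+00]), 'tool_pos': array([ 0.214, -0.587,  0.252]), 'tool_rot': array([-3.092, -0.546,  0.   ]), 'contact_force': array([ 0.241, -0.208, -0.806]), 'wrist_torque': array([-0.001,  0.011, -0.022]), 'opening': np.float64(0.085)} 0.022
top [0.39417135 0.01517638 1.30607794] [[0.02, -0.99, 0.11], [-1.0, -0.02, -0.01], [0.01, -0.11, -0.99]] 455.10350293734064
scene [ 1.0082893  -0.1627887   0.76678836] [[0.3, 0.78, -0.54], [0.95, -0.24, 0.19], [0.02, -0.57, -0.82]] 375.5256527275322
```

View pics/top0.png

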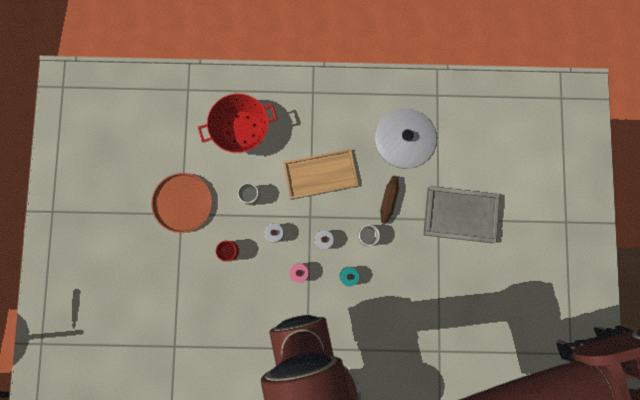

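View pics/scene0.png

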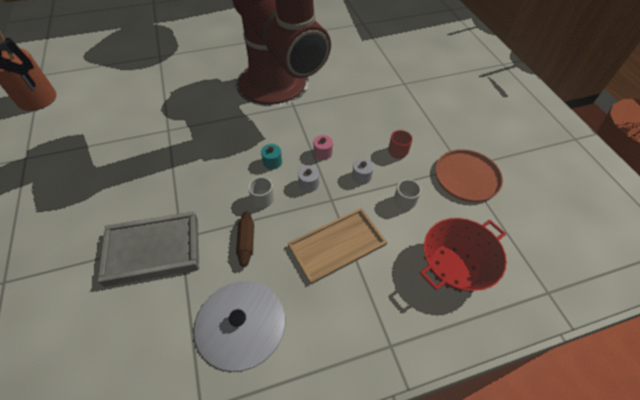

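The top view shows cups at (249,193) and (369,235), and silver tins at (274,233) and (324,239). The pestle is at (390,200), the tray at (321,174), the dish at (183,202) and the plate at (463,214). The look-alikes are the red cup (227,251), the pink tin (299,273) and the turquoise tin (350,277). The scene view shows the same layout.

```bash
cat > m.py <<'E'
from h import *
z=np.load('top0.npz');p,d=z['p'],z['d']
c=vision.calibration('top');Rc=R.from_rotvec(np.ravel(c['rvec'])).as_matrix();K=(c,Rc.T,-Rc.T@np.ravel(c['tvec']))
P=xyz(d,K);print('bench z',np.median(P[300:330,150:250,2]))
def rep(n,u,v,r,zlo,zhi):
    S=P[v-r:v+r,u-r:u+r].reshape(-1,3);S=S[(S[:,2]>zlo)&(S[:,2]<zhi)]
    x=S[:,:2].astype(np.float32);(a,b),w,an=cv2.minAreaRect(x);(cc,cr)=cv2.minEnclosingCircle(x)
    print(n,len(S),'mean',np.round(S.mean(0),3),'rect',np.round([a,b,*w,an],3),'circ',np.round([*cc,cr],3))
for n,u,v in(('cupL',249,193),('cupR',369,235),('red',227,251)): rep(n,u,v,18,.05,.07)
for n,u,v in(('tinL',274,233),('tinR',324,239),('pink',299,273),('turq',350,277)): rep(n,u,v,16,.038,.052)
rep('pestle',390,200,28,.012,.05)
rep('tray',321,174,45,.009,.02)
rep('dish',183,202,40,.010,.03)
rep('plate',463,214,48,.027,.04)
rep('lid',406,138,36,.005,.06)
rep('col',238,123,44,.06,.08)
E
python3 m.py
```

```text
bench z -0.00010327584076175178
cupL 100 mean [0.557 0.206 0.057] rect [0.557 0.207 0.056 0.055 2.627] circ [0.557 0.207 0.029]
cupR 85 mean [ 0.448 -0.13   0.057] rect [ 0.448 -0.13   0.055  0.055  1.011] circ [ 0.447 -0.129  0.029]
red 99 mean [0.395 0.261 0.057] rect [0.396 0.26  0.054 0.055 1.358] circ [0.397 0.261 0.029]
tinL 254 mean [0.45  0.133 0.046] rect [ 0.45   0.133  0.051  0.051 47.327] circ [0.45  0.133 0.026]
tinR 253 mean [ 0.434 -0.006  0.046] rect [ 0.435 -0.007  0.05   0.05   1.274] circ [ 0.434 -0.006  0.026]
pink 260 mean [0.341 0.061 0.046] rect [ 0.342  0.061  0.05   0.05  45.75 ] circ [0.341 0.062 0.026]
turq 262 mean [ 0.334 -0.078  0.045] rect [ 0.334 -0.079  0.05   0.05  46.426] circ [ 0.334 -0.078  0.026]
pestle 559 mean [ 0.55  -0.189  0.031] rect [ 5.3500e-01 -1.8100e-01  5.5000e-02  1.7500e-01  6.0756e+01] circ [ 0.546 -0.162  0.088]
tray 713 mean [0.624 0.006 0.013] rect [6.2300e-01 7.0000e-03 1.1100e-01 2.0000e-01 1.2186e+01] circ [0.623 0.007 0.113]
dish 571 mean [0.533 0.406 0.014] rect [ 0.52   0.398  0.195  0.171 15.904] circ [0.515 0.38  0.113]
plate 1115 mean [ 0.514 -0.396  0.031] rect [ 0.514 -0.396  0.202  0.14  84.519] circ [ 0.516 -0.396  0.121]
lid 2812 mean [ 0.734 -0.237  0.015] rect [ 0.738 -0.24   0.212  0.205  1.602] circ [ 0.734 -0.241  0.139]
col 693 mean [0.759 0.249 0.068] rect [ 0.751  0.241  0.196  0.17  70.584] circ [0.753 0.242 0.112]
```

```bash
cat >> m.py <<'E'
print('---')
def fit(n,m):
    S=P[m];x=S[:,:2].astype(np.float32);(a,b),w,an=cv2.minAreaRect(x)
    print(n,len(S),'rect',np.round([a,b,*w,an],3),'circ',np.round(np.r_[cv2.minEnclosingCircle(x)[0]],3))
v,u=np.mgrid[:400,:640];h=cv2.cvtColor(p,cv2.COLOR_RGB2HSV)
fit('pestle',(abs(u-390)<17)&(abs(v-200)<30)&(P[...,2]>.012)&(h[...,1]>90))
fit('dish',(np.hypot(u-183,v-202)<36)&(P[...,2]>.011)&(P[...,2]<.02))
E
python3 m.py | sed '1,/---/d'
cat > go.py <<'E'
# usage: go.py x y yaw_deg : prints what to move, z untouched
import sys;from h import *
o=ctrl.get_obs();M=R.from_rotvec(o['tool_rot']).as_matrix();x,y,psi=map(float,sys.argv[1:4])
cur=np.degrees(np.arctan2(M[1,0],M[0,0]));dt=(cur-psi+180)%360-180
a=np.radians(psi);D=np.array([x,y])-o['tool_pos'][:2]
print('t',round(float(o['t']),2),'pos',o['tool_pos'].round(4),'yaw',cur.round(2),'tilt',np.degrees(np.arccos(-M[2,2])).round(2),'F',o['contact_force'].round(1),'op',round(float(o['opening']),4))
print('turn z',np.radians(dt).round(3),'rad; then shift cm x',(100*D@[np.cos(a),np.sin(a)]).round(2),'y',(100*D@[np.sin(a),-np.cos(a)]).round(2))
E
python3 go.py 0.545 -0.185 -15
```

```text
pestle 468 rect [ 0.482 -0.121  0.075  0.315 46.222] circ [ 0.505 -0.097]
dish 430 rect [0.531 0.402 0.17  0.171 2.352] circ [0.531 0.401]
t 0.1 pos [ 0.2141 -0.5866  0.2522] yaw 20.04 tilt 0.11 F [ 0.6 -0.1  0.3] op 0.0853
turn z 0.612 rad; then shift cm x 21.57 y -47.36
```

```bash
cat >> m.py <<'E'
print('+++')
m=((abs(u-390)<17)&(abs(v-200)<30)&(P[...,2]>.006)&(P[...,2]<.042)&(p.max(-1)<110)).astype(np.uint8)
n,L,s,_=cv2.connectedComponentsWithStats(m);k=1+s[1:,4].argmax();fit('pestle',L==k);S=P[L==k];print(S.min(0),S.max(0))
E
python3 m.py | sed '1,/+++/d'
```

```text
pestle 558 rect [ 5.5200e-01 -1.9300e-01  4.1000e-02  1.3900e-01  7.6516e+01] circ [ 0.552 -0.192]
[ 0.4841599  -0.22097274  0.00603013] [ 0.6194865  -0.16449894  0.04187533]
```

Request:
{"op": "jog_arm", "data": {
  "deltas": [
    [0,0,0.117,0,0,0,1],
    [0,0,0.117,0,0,0,1],
    [0,0,0.117,0,0,0,1],
    [0,0,0.117,0,0,0,1],
    [0,0,0.117,0,0,0,1],
    [0,0,0,1.8,-3.5,0,1],
    [0,0,0,1.8,-3.5,0,1],
    [0,0,0,1.8,-3.5,0,1],
    [0,0,0,1.8,-3.5,0,1],
    [0,0,0,1.8,-3.5,0,1],
    [0,0,0,1.8,-3.5,0,1],
    [0,0,0,1.8,-3.5,0,1]
  ],
  "grip_force": 40
}}

```text
t: 1.1
tool_pos: [0.3945, -0.3764, 0.2528]
tool_rot: [-3.119, 0.369, 0.001]
contact_force: [0.7, -1.0, -0.3]
opening: 0.0856
```

Request:
{"op": "jog_arm", "data": {
  "deltas": [
    [0,0,0,1.8,-3.5,1,1],
    [0,0,0,1.8,-3.5,1,1],
    [0,0,0,1.8,-3.5,1,1],
    [0,0,0,1.8,-3.5,1,1],
    [0,0,0,1.8,-3.5,1,1],
    [0,0,0,1.8,-3.5,1,1],
    [0,0,0,0,0,0,1],
    [0,0,0,0,0,0,1]
  ]
}}

```text
t: 1.77
tool_pos: [0.5479, -0.1971, 0.1916]
tool_rot: [-3.12, 0.363, 0.005]
contact_force: [-0.5, -0.8, -0.2]
opening: 0.0854
```

```bash
python3 go.py .552 -.192 -13.5
python3 - <<'E'
from h import *
p,d,K=grab('wrist');cv2.imwrite('pics/w1.png',p[:,:,::-1]);P=xyz(d,K)
m=((P[...,2]>.008)&(P[...,2]<.045)&(p.max(-1)<120)&(np.hypot(P[...,0]-.552,P[...,1]+.192)<.085)).astype(np.uint8)
n,L,s,_=cv2.connectedComponentsWithStats(m);k=1+s[1:,4].argmax();x=P[L==k][:,:2].astype(np.float32);print(s[k],cv2.minAreaRect(x))
E
```

```text
t 1.77 pos [ 0.5479 -0.1971  0.1916] yaw -13.26 tilt 0.18 F [-0.5 -0.8 -0.2] op 0.0854
turn z 0.004 rad; then shift cm x 0.28 y -0.59
[ 300  102   39  142 4481] ((0.5520503520965576, -0.1916990429162979), (0.03549180552363396, 0.1397218406200409), 76.44818115234375)
```

Request:
{"op": "jog_arm", "data": {
  "deltas": [
    [0,0,0,0.3,-0.6,3.2,1],
    [0,0,0,0,0,3.5,1],
    [0,0,0,0,0,3.5,1],
    [0,0,0,0,0,3,1],
    [0,0,0,0,0,2,1],
    [0,0,0,0,0,1,1],
    [0,0,0,0,0,0,1],
    [0,0,0,0,0,0,0.2],
    [0,0,0,0,0,0,0.2],
    [0,0,0,0,0,0,0.2],
    [0,0,0,0,0,0,0.2],
    [0,0,0,0,0,0,0.2]
  ]
}}

```text
t: 2.82
tool_pos: [0.5536, -0.1946, 0.0335]
tool_rot: [3.119, -0.368, 0.006]
contact_force: [-1.1, 0.8, 5.4]
opening: 0.0348
```

Request:
{"op": "jog_arm", "data": {
  "deltas": [
    [0,0,0,0,0,0,0],
    [0,0,0,0,0,0,0],
    [0,0,0,0,0,-1,0],
    [0,0,0,0,0,-2,0],
    [0,0,0,0,0,-3,0],
    [0,0,0,0,0,-3,0],
    [0,0,0,0,0,-1,0],
    [0,0,0,0,0,0,0],
    [0,0,0,0,0,0,0]
  ],
  "grip_force": 60
}}

```text
t: 3.57
tool_pos: [0.5519, -0.194, 0.131]
tool_rot: [3.12, -0.369, 0.0]
contact_force: [-0.3, -0.4, -1.6]
opening: 0.0343
```

```bash
python3 go.py .514 -.396 84.5
```

```text
t 3.57 pos [ 0.5519 -0.194   0.131 ] yaw -13.47 tilt 0.01 F [-0.3 -0.4 -1.6] op 0.0343
turn z -1.71 rad; then shift cm x -20.48 y -1.83
```

Request:
{"op": "jog_arm", "data": {
  "deltas": [
    [0,0,-0.114,0,0,0,0],
    [0,0,-0.114,0,0,0,0],
    [0,0,-0.114,0,0,0,0],
    [0,0,-0.114,0,0,0,0],
    [0,0,-0.114,0,0,0,0],
    [0,0,-0.114,0,0,0,0],
    [0,0,-0.114,0,0,0,0],
    [0,0,-0.114,0,0,0,0],
    [0,0,-0.114,0,0,0,0],
    [0,0,-0.114,0,0,0,0],
    [0,0,-0.114,0,0,0,0],
    [0,0,-0.114,0,0,0,0]
  ]
}}

```text
t: 4.57
tool_pos: [0.5502, -0.1932, 0.1276]
tool_rot: [-2.642, -1.69, 0.005]
contact_force: [0.1, -1.0, -1.2]
opening: 0.0343
```

Request:
{"op": "jog_arm", "data": {
  "deltas": [
    [0,0,-0.114,0,0,0,0],
    [0,0,-0.114,0,0,0,0],
    [0,0,-0.114,0,0,0,0],
    [0,0,0,-2.9,-0.3,0,0],
    [0,0,0,-2.9,-0.3,0,0],
    [0,0,0,-2.9,-0.3,0,0],
    [0,0,0,-2.9,-0.3,0,0],
    [0,0,0,-2.9,-0.3,0,0],
    [0,0,0,-2.9,-0.3,0,0],
    [0,0,0,-2.9,0,0,0],
    [0,0,0,0,0,0,0],
    [0,0,0,0,0,0,0]
  ]
}}

```text
t: 5.57
tool_pos: [0.513, -0.3945, 0.128]
tool_rot: [-2.324, -2.106, 0.0]
contact_force: [0.4, 0.9, -0.8]
opening: 0.0347
```

```bash
python3 go.py .514 -.396 84.5
python3 - <<'E'
from h import *
p,d,K=grab('wrist');cv2.imwrite('pics/w2.png',p[:,:,::-1])
E
```

```text
t 5.57 pos [ 0.513  -0.3945  0.128 ] yaw 84.36 tilt 0.3 F [ 0.4  0.9 -0.8] op 0.0347
turn z -0.002 rad; then shift cm x -0.14 y 0.11
```

View pics/w2.png

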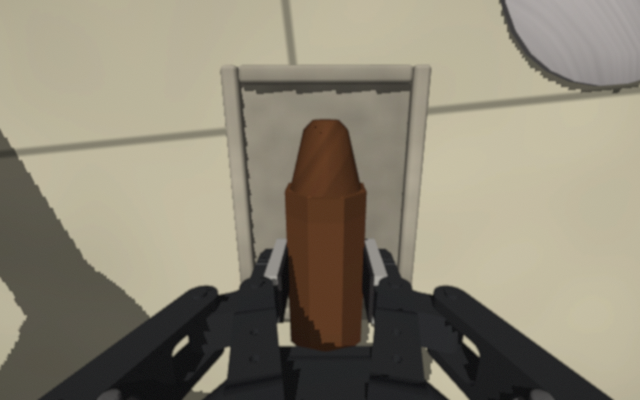

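The view shows the pestle gripped at mid-length, around (325,240), level and in line with the hollow (x 240–415). I'll lower it.

Request:
{"op": "jog_arm", "data": {
  "deltas": [
    [0,0,0,0,0,2.5,0],
    [0,0,0,0,0,2.5,0],
    [0,0,0,0,0,1.2,0],
    [0,0,0,0,0,0.4,0],
    [0,0,0,0,0,0.2,0],
    [0,0,0,0,0,0,0],
    [0,0,0,0,0,0,0]
  ]
}}

```text
t: 6.2
tool_pos: [0.5156, -0.3948, 0.0648]
tool_rot: [2.323, 2.111, 0.0]
contact_force: [-1.3, -0.9, -1.6]
opening: 0.0345
```

Request:
{"op": "jog_arm", "data": {
  "deltas": [
    [0,0,0,0,0,0.2,0],
    [0,0,0,0,0,0.2,0],
    [0,0,0,0,0,0.2,0],
    [0,0,0,0,0,0,0],
    [0,0,0,0,0,0,0]
  ]
}}

```text
t: 6.62
tool_pos: [0.515, -0.3947, 0.0577]
tool_rot: [2.325, 2.111, 0.0]
contact_force: [0.2, -0.3, 0.5]
opening: 0.0347
```

Request:
{"op": "jog_arm", "data": {
  "deltas": [
    [0,0,0,0,0,0.1,0],
    [0,0,0,0,0,0,0],
    [0,0,0,0,0,0,0.45],
    [0,0,0,0,0,0,0.6],
    [0,0,0,0,0,0,0.6],
    [0,0,0,0,0,0,0.6],
    [0,0,0,0,0,-2,0.6],
    [0,0,0,0,0,-4,0.6],
    [0,0,0,0,0,-4,1],
    [0,0,0,0,0,-2,1],
    [0,0,0,0,0,0,1]
  ]
}}

```text
t: 7.53
tool_pos: [0.5174, -0.3969, 0.1841]
tool_rot: [2.316, 2.104, 0.001]
contact_force: [0.5, -0.3, 1.3]
opening: 0.084
```

```bash
python3 go.py .448 -.130 102.2
python3 - <<'E'
from h import *
p,d,K=grab('top');P=xyz(d,K)
m=((abs(P[...,0]-.514)<.06)&(abs(P[...,1]+.396)<.085)&(P[...,2]>.034)&(P[...,2]<.075)&(p.max(-1)<110)).astype(np.uint8)
n,L,s,_=cv2.connectedComponentsWithStats(m);k=1+s[1:,4].argmax();S=P[L==k];print(s[k],cv2.minAreaRect(S[:,:2].astype(np.float32)),S[:,2].max())
E
```

```text
t 7.53 pos [ 0.5174 -0.3969  0.1841] yaw 84.5 tilt 0.71 F [ 0.5 -0.3  1.3] op 0.084
turn z -0.309 rad; then shift cm x 27.56 y -1.15
[439 205  34  15 342] ((0.5181441903114319, -0.37050503492355347), (0.08853442221879959, 0.03625769913196564), 84.9190444946289) 0.06531380609382009
```

Request:
{"op": "jog_arm", "data": {
  "deltas": [
    [0,0,-0.103,0,0,0,1],
    [0,0,-0.103,0,0,0,1],
    [0,0,-0.103,0,0,0,1],
    [0,0,0,3.9,-0.2,0,1],
    [0,0,0,3.9,-0.2,0,1],
    [0,0,0,3.9,-0.2,0,1],
    [0,0,0,3.9,-0.2,0,1],
    [0,0,0,3.9,-0.2,0,1],
    [0,0,0,3.9,-0.1,0,1],
    [0,0,0,3.9,0,0,1],
    [0,0,0,0,0,0,1],
    [0,0,0,0,0,0,1]
  ]
}}

```text
t: 8.58
tool_pos: [0.4449, -0.1279, 0.1742]
tool_rot: [-1.967, -2.446, 0.001]
contact_force: [-0.0, -0.0, 0.4]
opening: 0.0849
```

```bash
python3 go.py .448 -.130 102.2
python3 - <<'E'
from h import *
p,d,K=grab('top');P=xyz(d,K)
m=((abs(P[...,0]-.514)<.06)&(abs(P[...,1]+.396)<.085)&(P[...,2]>.034)&(P[...,2]<.075)&(p.max(-1)<110)).astype(np.uint8)
n,L,s,_=cv2.connectedComponentsWithStats(m);k=1+s[1:,4].argmax();S=P[L==k];print(s[k],cv2.minAreaRect(S[:,:2].astype(np.float32)),S[:,2].max())
p,d,K=grab('wrist');P=xyz(d,K);cv2.imwrite('pics/w3.png',p[:,:,::-1])
m=(P[...,2]>.045)&(P[...,2]<.065)&(np.hypot(P[...,0]-.448,P[...,1]+.13)<.045);print(m.sum(),cv2.minEnclosingCircle(P[m][:,:2].astype(np.float32)))
E
```

```text
t 8.58 pos [ 0.4449 -0.1279  0.1742] yaw 102.38 tilt 0.17 F [-0.  -0.   0.4] op 0.0849
turn z 0.003 rad; then shift cm x -0.27 y 0.25
[439 205  51  17 581] ((0.5158764123916626, -0.3962879776954651), (0.13899372518062592, 0.03620145842432976), 84.55384826660156) 0.06590963091386803
1374 ((0.44678550958633423, -0.128753200173378), 0.02913002111017704)
```

Request:
{"op": "jog_arm", "data": {
  "deltas": [
    [0,0,0,-0.2,0.2,3,1],
    [0,0,0,0,0,3.5,1],
    [0,0,0,0,0,3.4,1],
    [0,0,0,0,0,2,1],
    [0,0,0,0,0,1,1],
    [0,0,0,0,0,0,1],
    [0,0,0,0,0,0,0.5],
    [0,0,0,0,0,0,0.5],
    [0,0,0,0,0,0,0.5],
    [0,0,0,0,0,0,0.5],
    [0,0,0,0,0,0,0.5]
  ],
  "grip_force": 40
}}

```text
t: 9.6
tool_pos: [0.4504, -0.1325, 0.0497]
tool_rot: [1.97, 2.441, 0.001]
contact_force: [-0.8, -2.2, 6.0]
opening: 0.0572
```

Request:
{"op": "jog_arm", "data": {
  "deltas": [
    [0,0,0,0,0,0,0.4],
    [0,0,0,0,0,-1,0.4],
    [0,0,0,0,0,-2,0.4],
    [0,0,0,0,0,-3,0.4],
    [0,0,0,0,0,-3,0.4],
    [0,0,0,0,0,-1,0.4],
    [0,0,0,0,0,0,0.4],
    [0,0,0,0,0,0,0.4]
  ]
}}

```text
t: 10.27
tool_pos: [0.4485, -0.1312, 0.1471]
tool_rot: [1.972, 2.445, 0.0]
contact_force: [-0.4, 0.5, -2.2]
opening: 0.0572
```

```bash
python3 go.py .6325 -.037 102.2
```

```text
t 10.27 pos [ 0.4485 -0.1312  0.1471] yaw 102.21 tilt 0.02 F [-0.4  0.5 -2.2] op 0.0572
turn z 0.0 rad; then shift cm x 5.32 y 19.98
```

Request:
{"op": "jog_arm", "data": {
  "deltas": [
    [0,0,0,0.9,3.3,0,0.4],
    [0,0,0,0.9,3.3,0,0.4],
    [0,0,0,0.9,3.3,0,0.4],
    [0,0,0,0.9,3.3,0,0.4],
    [0,0,0,0.9,3.3,0,0.4],
    [0,0,0,0.9,3.4,0,0.4],
    [0,0,0,0,0,0,0.4],
    [0,0,0,0,0,3,0.4],
    [0,0,0,0,0,3,0.4],
    [0,0,0,0,0,1.5,0.4],
    [0,0,0,0,0,0,0.4],
    [0,0,0,0,0,0,0.4]
  ]
}}

```text
t: 11.27
tool_pos: [0.6297, -0.0364, 0.0697]
tool_rot: [-1.97, -2.441, 0.004]
contact_force: [1.2, 0.2, -0.6]
opening: 0.0569
```

```bash
python3 go.py .6325 -.037 102.2
```

```text
t 11.27 pos [ 0.6297 -0.0364  0.0697] yaw 102.19 tilt 0.3 F [ 1.2  0.2 -0.6] op 0.0569
turn z -0.0 rad; then shift cm x -0.12 y 0.26
```

Request:
{"op": "jog_arm", "data": {
  "deltas": [
    [0,0,0,0,0.2,0.6,0.4],
    [0,0,0,0,0,0.4,0.4],
    [0,0,0,0,0,0.2,0.4],
    [0,0,0,0,0,0.1,0.4],
    [0,0,0,0,0,0,0.4],
    [0,0,0,0,0,0,0.4]
  ]
}}

```text
t: 11.77
tool_pos: [0.6339, -0.0362, 0.0598]
tool_rot: [1.972, 2.444, 0.001]
contact_force: [0.3, -0.5, -1.4]
opening: 0.0576
```

Request:
{"op": "jog_arm", "data": {
  "deltas": [
    [0,0,0,0,0,0.2,0.4],
    [0,0,0,0,0,0.1,0.4],
    [0,0,0,0,0,0,0.4],
    [0,0,0,0,0,0,0.4]
  ]
}}

```text
t: 12.1
tool_pos: [0.6336, -0.0361, 0.0562]
tool_rot: [-1.973, -2.445, 0.0]
contact_force: [-0.6, -0.5, -1.1]
opening: 0.0573
```

Request:
{"op": "jog_arm", "data": {
  "deltas": [
    [0,0,0,0,0,0.1,0.4],
    [0,0,0,0,0,0,0.75],
    [0,0,0,0,0,0,0.9],
    [0,0,0,0,0,0,0.95],
    [0,0,0,0,0,0,0.95],
    [0,0,0,0,0,-2,0.95],
    [0,0,0,0,0,-4,1],
    [0,0,0,0,0,-4,1],
    [0,0,0,0,0,-2,1],
    [0,0,0,0,0,0,1],
    [0,0,0,0,0,0,1]
  ]
}}

```text
t: 13.02
tool_pos: [0.6348, -0.0363, 0.1776]
tool_rot: [1.97, 2.442, 0.003]
contact_force: [-0.4, -0.3, -1.1]
opening: 0.0853
```

```bash
python3 go.py .557 .207 102.2
```

```text
t 13.02 pos [ 0.6348 -0.0363  0.1776] yaw 102.2 tilt 0.24 F [-0.4 -0.3 -1.1] op 0.0853
turn z 0.0 rad; then shift cm x 25.43 y -2.46
```

Request:
{"op": "jog_arm", "data": {
  "deltas": [
    [0,0,0,3.6,-0.3,0,1],
    [0,0,0,3.6,-0.3,0,1],
    [0,0,0,3.6,-0.4,0,1],
    [0,0,0,3.6,-0.4,0,1],
    [0,0,0,3.6,-0.4,0,1],
    [0,0,0,3.6,-0.4,0,1],
    [0,0,0,3.8,-0.3,0,1],
    [0,0,0,0,0,0,1],
    [0,0,0,0,0,0,1]
  ]
}}

```text
t: 13.77
tool_pos: [0.5536, 0.2082, 0.1728]
tool_rot: [-1.967, -2.447, 0.005]
contact_force: [-1.1, -0.3, 0.4]
opening: 0.0852
```

```bash
python3 go.py .557 .207 102.2
python3 - <<'E'
from h import *
p,d,K=grab('wrist');P=xyz(d,K)
m=(P[...,2]>.045)&(P[...,2]<.065)&(np.hypot(P[...,0]-.557,P[...,1]-.207)<.045);print(m.sum(),cv2.minEnclosingCircle(P[m][:,:2].astype(np.float32)))
p,d,K=grab('top');P=xyz(d,K)
m=(P[...,2]>.055)&(P[...,2]<.07)&(np.hypot(P[...,0]-.633,P[...,1]+.037)<.045);print(m.sum(),cv2.minEnclosingCircle(P[m][:,:2].astype(np.float32)),np.median(P[m][:,2]))
E
```

```text
t 13.77 pos [0.5536 0.2082 0.1728] yaw 102.41 tilt 0.23 F [-1.1 -0.3  0.4] op 0.0852
turn z 0.004 rad; then shift cm x -0.19 y 0.3
1384 ((0.5566747784614563, 0.20830564200878143), 0.028954127803444862)
94 ((0.6341007947921753, -0.031255997717380524), 0.029487717896699905) 0.0626584667912169
```

Request:
{"op": "jog_arm", "data": {
  "deltas": [
    [0,0,0,-0.1,0.3,3,1],
    [0,0,0,0,0,3.5,1],
    [0,0,0,0,0,3.3,1],
    [0,0,0,0,0,2,1],
    [0,0,0,0,0,1,1],
    [0,0,0,0,0,0,1],
    [0,0,0,0,0,0,0.5],
    [0,0,0,0,0,0,0.5],
    [0,0,0,0,0,0,0.5],
    [0,0,0,0,0,0,0.5],
    [0,0,0,0,0,0,0.5]
  ]
}}

```text
t: 14.78
tool_pos: [0.5606, 0.2068, 0.0499]
tool_rot: [1.971, 2.443, 0.005]
contact_force: [-0.3, -0.8, 6.4]
opening: 0.056
```

Request:
{"op": "jog_arm", "data": {
  "deltas": [
    [0,0,0,0,0,0,0.4],
    [0,0,0,0,0,-1,0.4],
    [0,0,0,0,0,-2,0.4],
    [0,0,0,0,0,-3,0.4],
    [0,0,0,0,0,-3,0.4],
    [0,0,0,0,0,-1,0.4],
    [0,0,0,0,0,0,0.4],
    [0,0,0,0,0,0,0.4]
  ]
}}

```text
t: 15.45
tool_pos: [0.5585, 0.2065, 0.1471]
tool_rot: [1.972, 2.445, 0.0]
contact_force: [-0.8, -0.1, -1.8]
opening: 0.0559
```

```bash
python3 go.py .613 .054 102.2
```

```text
t 15.45 pos [0.5585 0.2065 0.1471] yaw 102.21 tilt 0.02 F [-0.8 -0.1 -1.8] op 0.0559
turn z 0.0 rad; then shift cm x -16.06 y 2.1
```

Request:
{"op": "jog_arm", "data": {
  "deltas": [
    [0,0,0,-3.2,0.4,0,0.4],
    [0,0,0,-3.2,0.4,0,0.4],
    [0,0,0,-3.2,0.4,0,0.4],
    [0,0,0,-3.2,0.4,0,0.4],
    [0,0,0,-3.2,0.5,0,0.4],
    [0,0,0,0,0,0,0.4],
    [0,0,0,0,0,3,0.4],
    [0,0,0,0,0,3,0.4],
    [0,0,0,0,0,1.5,0.4],
    [0,0,0,0,0,0.4,0.4],
    [0,0,0,0,0,0,0.4],
    [0,0,0,0,0,0,0.4]
  ]
}}

```text
t: 16.45
tool_pos: [0.6127, 0.0548, 0.0677]
tool_rot: [-1.972, -2.444, 0.001]
contact_force: [0.3, -1.2, -0.3]
opening: 0.056
```

```bash
python3 go.py .613 .054 102.2
```

```text
t 16.45 pos [0.6127 0.0548 0.0677] yaw 102.22 tilt 0.07 F [ 0.3 -1.2 -0.3] op 0.056
turn z 0.0 rad; then shift cm x -0.09 y 0.02
```

Request:
{"op": "jog_arm", "data": {
  "deltas": [
    [0,0,0,0,0,0.5,0.4],
    [0,0,0,0,0,0.3,0.4],
    [0,0,0,0,0,0.2,0.4],
    [0,0,0,0,0,0.1,0.4],
    [0,0,0,0,0,0,0.4],
    [0,0,0,0,0,0,0.4],
    [0,0,0,0,0,0,0.4]
  ]
}}

```text
t: 17.03
tool_pos: [0.6132, 0.0545, 0.0576]
tool_rot: [1.972, 2.445, 0.0]
contact_force: [-0.4, -0.1, -1.1]
opening: 0.0559
```

Request:
{"op": "jog_arm", "data": {
  "deltas": [
    [0,0,0,0,0,0.2,0.4],
    [0,0,0,0,0,0,0.4],
    [0,0,0,0,0,0,0.4],
    [0,0,0,0,0,0,0.75],
    [0,0,0,0,0,0,0.9],
    [0,0,0,0,0,0,0.95],
    [0,0,0,0,0,0,0.95],
    [0,0,0,0,0,-2,0.95],
    [0,0,0,0,0,-4,1],
    [0,0,0,0,0,-4,1],
    [0,0,0,0,0,-2,1],
    [0,0,0,0,0,0,1]
  ]
}}

```text
t: 18.03
tool_pos: [0.6167, 0.0545, 0.183]
tool_rot: [1.966, 2.438, 0.012]
contact_force: [0.4, 0.5, 1.6]
opening: 0.0853
```

```bash
python3 go.py .450 .133 102.2
```

```text
t 18.03 pos [0.6167 0.0545 0.183 ] yaw 102.21 tilt 0.7 F [0.4 0.5 1.6] op 0.0853
turn z 0.0 rad; then shift cm x 11.2 y -14.64
```

Request:
{"op": "jog_arm", "data": {
  "deltas": [
    [0,0,0,2.2,-2.9,0,1],
    [0,0,0,2.2,-2.9,0,1],
    [0,0,0,2.2,-2.9,0,1],
    [0,0,0,2.2,-2.9,0,1],
    [0,0,0,2.3,-2.9,0,1],
    [0,0,0,0,0,0,1],
    [0,0,0,0,0,0,1]
  ]
}}

```text
t: 18.62
tool_pos: [0.4459, 0.133, 0.174]
tool_rot: [-1.97, -2.446, 0.002]
contact_force: [0.7, 0.2, 1.1]
opening: 0.0855
```

```bash
cat > tin.py <<'E'
import sys;from h import *
x,y=map(float,sys.argv[1:3]);p,d,K=grab('wrist');P=xyz(d,K)
m=(P[...,2]>.04)&(P[...,2]<.052)&(np.hypot(P[...,0]-x,P[...,1]-y)<.045);print(m.sum(),cv2.minEnclosingCircle(P[m][:,:2].astype(np.float32)))
E
python3 go.py .450 .133 102.2;python3 tin.py .45 .133
python3 - <<'E'
from h import *
p,d,K=grab('top');cv2.imwrite('pics/t2.png',cv2.resize(p[60:300,120:540,::-1],None,fx=1.9,fy=1.9))
E
```

```text
t 18.62 pos [0.4459 0.133  0.174 ] yaw 102.32 tilt 0.07 F [0.7 0.2 1.1] op 0.0855
turn z 0.002 rad; then shift cm x -0.08 y 0.4
2596 ((0.4490974247455597, 0.13430996239185333), 0.026469377800822258)
```

View pics/t2.png

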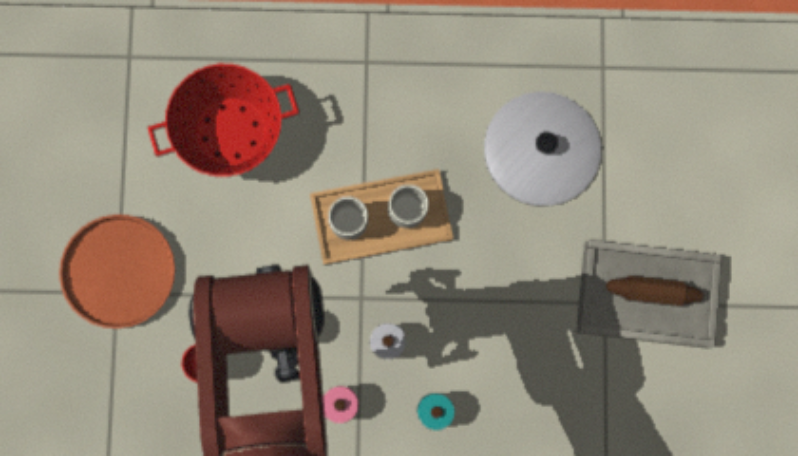

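Both cups now stand in the tray, at (347,216) and (408,206) in the crop, and the pestle lies in the plate at (657,291). Next come the tins.

Request:
{"op": "jog_arm", "data": {
  "deltas": [
    [0,0,0,0,0.3,3.5,1],
    [0,0,0,0,0,4,1],
    [0,0,0,0,0,3.3,1],
    [0,0,0,0,0,2,1],
    [0,0,0,0,0,1,1],
    [0,0,0,0,0,0,1],
    [0,0,0,0,0,0,0.45],
    [0,0,0,0,0,0,0.45],
    [0,0,0,0,0,0,0.45],
    [0,0,0,0,0,0,0.45],
    [0,0,0,0,0,0,0.45]
  ]
}}

```text
t: 19.63
tool_pos: [0.4528, 0.1332, 0.0397]
tool_rot: [1.97, 2.443, 0.005]
contact_force: [-0.1, 0.6, 6.4]
opening: 0.0509
```

Request:
{"op": "jog_arm", "data": {
  "deltas": [
    [0,0,0,0,0,0,0.35],
    [0,0,0,0,0,-1,0.35],
    [0,0,0,0,0,-2,0.35],
    [0,0,0,0,0,-3,0.35],
    [0,0,0,0,0,-3,0.35],
    [0,0,0,0,0,-2,0.35],
    [0,0,0,0,0,0,0.35],
    [0,0,0,0,0,0,0.35]
  ]
}}

```text
t: 20.3
tool_pos: [0.4515, 0.1332, 0.149]
tool_rot: [1.971, 2.443, 0.004]
contact_force: [0.2, 0.2, -1.3]
opening: 0.0508
```

```bash
python3 go.py .523 .436 102.2
```

```text
t 20.3 pos [0.4515 0.1332 0.149 ] yaw 102.21 tilt 0.2 F [ 0.2  0.2 -1.3] op 0.0508
turn z 0.0 rad; then shift cm x 28.09 y 13.39
```

Request:
{"op": "jog_arm", "data": {
  "deltas": [
    [0,0,0,3.5,1.7,0,0.35],
    [0,0,0,3.5,1.7,0,0.35],
    [0,0,0,3.5,1.7,0,0.35],
    [0,0,0,3.5,1.7,0,0.35],
    [0,0,0,3.5,1.7,0,0.35],
    [0,0,0,3.5,1.7,0,0.35],
    [0,0,0,3.5,1.6,0,0.35],
    [0,0,0,3.5,1.6,0,0.35],
    [0,0,0,0,0,0,0.35],
    [0,0,0,0,0,3,0.35],
    [0,0,0,0,0,3,0.35],
    [0,0,0,0,0,1,0.35]
  ]
}}

```text
t: 21.3
tool_pos: [0.5185, 0.4325, 0.0695]
tool_rot: [-1.97, -2.443, 0.018]
contact_force: [-0.4, 0.0, -1.9]
opening: 0.0511
```

Request:
{"op": "jog_arm", "data": {
  "deltas": [
    [0,0,0,0,0,1,0.35],
    [0,0,0,0,0,0,0.35],
    [0,0,0,0,0,0,0.35]
  ]
}}

```text
t: 21.55
tool_pos: [0.5225, 0.4347, 0.0672]
tool_rot: [-1.973, -2.445, 0.001]
contact_force: [-0.2, -0.7, 0.1]
opening: 0.0511
```

```bash
python3 go.py .523 .436 102.2
```

```text
t 21.55 pos [0.5225 0.4347 0.0672] yaw 102.19 tilt 0.03 F [-0.2 -0.7  0.1] op 0.0511
turn z -0.0 rad; then shift cm x 0.12 y 0.08
```

Request:
{"op": "jog_arm", "data": {
  "deltas": [
    [0,0,0,0.1,0,0.8,0.35],
    [0,0,0,0,0,0.6,0.35],
    [0,0,0,0,0,0.3,0.35],
    [0,0,0,0,0,0.2,0.35],
    [0,0,0,0,0,0.1,0.35],
    [0,0,0,0,0,0,0.35],
    [0,0,0,0,0,0,0.35],
    [0,0,0,0,0,0,0.35]
  ]
}}

```text
t: 22.22
tool_pos: [0.5225, 0.4361, 0.0476]
tool_rot: [1.973, 2.445, 0.001]
contact_force: [-1.0, -1.2, -1.0]
opening: 0.0506
```

Request:
{"op": "jog_arm", "data": {
  "deltas": [
    [0,0,0,0,0,0.2,0.35],
    [0,0,0,0,0,0,0.35],
    [0,0,0,0,0,0,0.35],
    [0,0,0,0,0,0,0.7],
    [0,0,0,0,0,0,0.85],
    [0,0,0,0,0,0,0.9],
    [0,0,0,0,0,0,0.9],
    [0,0,0,0,0,-2,0.9],
    [0,0,0,0,0,-4,1],
    [0,0,0,0,0,-4,1],
    [0,0,0,0,0,-2,1],
    [0,0,0,0,0,0,1]
  ]
}}

```text
t: 23.22
tool_pos: [0.5255, 0.4381, 0.1736]
tool_rot: [1.97, 2.442, 0.019]
contact_force: [1.2, 0.3, 1.3]
opening: 0.0852
```

```bash
python3 go.py .4345 -.0065 102.2
```

```text
t 23.22 pos [0.5255 0.4381 0.1736] yaw 102.21 tilt 0.72 F [1.2 0.3 1.3] op 0.0852
turn z 0.0 rad; then shift cm x -41.54 y -18.29
```

Request:
{"op": "jog_arm", "data": {
  "deltas": [
    [0,0,0,-3.5,-1.5,0,1],
    [0,0,0,-3.5,-1.5,0,1],
    [0,0,0,-3.5,-1.5,0,1],
    [0,0,0,-3.5,-1.5,0,1],
    [0,0,0,-3.5,-1.5,0,1],
    [0,0,0,-3.5,-1.5,0,1],
    [0,0,0,-3.5,-1.5,0,1],
    [0,0,0,-3.5,-1.5,0,1],
    [0,0,0,-3.5,-1.5,0,1],
    [0,0,0,-3.5,-1.5,0,1],
    [0,0,0,-3.5,-1.5,0,1],
    [0,0,0,-3,-1.5,0,1]
  ]
}}

```text
t: 24.22
tool_pos: [0.4331, -0.0095, 0.1647]
tool_rot: [-1.973, -2.445, 0.001]
contact_force: [0.1, -0.1, -0.1]
opening: 0.0854
```

Request:
{"op": "jog_arm", "data": {
  "deltas": [
    [0,0,0,0,0,0,1],
    [0,0,0,0,0,0,1],
    [0,0,0,0,0,0,1]
  ]
}}

```text
t: 24.47
tool_pos: [0.4339, -0.0075, 0.1649]
tool_rot: [-1.973, -2.444, -0.0]
contact_force: [-0.6, -0.1, 0.8]
opening: 0.0852
```

```bash
python3 go.py .4345 -.0065 102.2;python3 tin.py .4345 -.0065
python3 - <<'E'
from h import *
p,d,K=grab('top');P=xyz(d,K)
m=(P[...,2]>.045)&(P[...,2]<.058)&(np.hypot(P[...,0]-.523,P[...,1]-.436)<.05);print(cv2.minEnclosingCircle(P[m][:,:2].astype(np.float32)),np.median(P[m][:,2]))
E
```

```text
t 24.47 pos [ 0.4339 -0.0075  0.1649] yaw 102.17 tilt 0.05 F [-0.6 -0.1  0.8] op 0.0852
turn z -0.001 rad; then shift cm x 0.09 y 0.08
2787 ((0.4327112138271332, -0.005259228870272636), 0.026394031941890717)
((0.5227504968643188, 0.43719562888145447), 0.027084648609161377) 0.05173298340048926
```

Request:
{"op": "jog_arm", "data": {
  "deltas": [
    [0,0,0,0.2,-0.2,3,1],
    [0,0,0,0,0,3.6,1],
    [0,0,0,0,0,3.3,1],
    [0,0,0,0,0,2,1],
    [0,0,0,0,0,1,1],
    [0,0,0,0,0,0,1],
    [0,0,0,0,0,0,0.45],
    [0,0,0,0,0,0,0.45],
    [0,0,0,0,0,0,0.45],
    [0,0,0,0,0,0,0.45],
    [0,0,0,0,0,0,0.45]
  ]
}}

```text
t: 25.48
tool_pos: [0.4337, -0.0064, 0.0386]
tool_rot: [1.97, 2.442, 0.004]
contact_force: [-0.6, 1.5, 6.5]
opening: 0.0512
```

Request:
{"op": "jog_arm", "data": {
  "deltas": [
    [0,0,0,0,0,0,0.35],
    [0,0,0,0,0,-1,0.35],
    [0,0,0,0,0,-2,0.35],
    [0,0,0,0,0,-3,0.35],
    [0,0,0,0,0,-3,0.35],
    [0,0,0,0,0,-2,0.35],
    [0,0,0,0,0,0,0.35],
    [0,0,0,0,0,0,0.35]
  ]
}}

```text
t: 26.15
tool_pos: [0.4325, -0.0064, 0.1479]
tool_rot: [1.971, 2.442, 0.003]
contact_force: [0.3, -0.2, -1.4]
opening: 0.0508
```

```bash
python3 go.py .539 .366 102.2
```

```text
t 26.15 pos [ 0.4325 -0.0064  0.1479] yaw 102.2 tilt 0.2 F [ 0.3 -0.2 -1.4] op 0.0508
turn z -0.0 rad; then shift cm x 34.14 y 18.28
```

Request:
{"op": "jog_arm", "data": {
  "deltas": [
    [0,0,0,3.4,1.8,0,0.35],
    [0,0,0,3.4,1.8,0,0.35],
    [0,0,0,3.4,1.8,0,0.35],
    [0,0,0,3.4,1.8,0,0.35],
    [0,0,0,3.4,1.8,0,0.35],
    [0,0,0,3.4,1.8,0,0.35],
    [0,0,0,3.4,1.8,0,0.35],
    [0,0,0,3.4,1.8,0,0.35],
    [0,0,0,3.4,1.9,0,0.35],
    [0,0,0,3.4,1.9,0,0.35],
    [0,0,0,0,0,0,0.35],
    [0,0,0,0,0,0,0.35]
  ]
}}

```text
t: 27.15
tool_pos: [0.5364, 0.3655, 0.1429]
tool_rot: [-1.968, -2.446, 0.008]
contact_force: [0.4, -0.7, -1.3]
opening: 0.051
```

```bash
python3 go.py .539 .366 102.2
```

```text
t 27.15 pos [0.5364 0.3655 0.1429] yaw 102.35 tilt 0.31 F [ 0.4 -0.7 -1.3] op 0.051
turn z 0.003 rad; then shift cm x -0.0 y 0.26
```

Down to about 0.048 first, then touch.

Request:
{"op": "jog_arm", "data": {
  "deltas": [
    [0,0,0,0,0.1,3,0.35],
    [0,0,0,0,0,3,0.35],
    [0,0,0,0,0,1.5,0.35],
    [0,0,0,0,0,0.8,0.35],
    [0,0,0,0,0,0.5,0.35],
    [0,0,0,0,0,0.3,0.35],
    [0,0,0,0,0,0.2,0.35],
    [0,0,0,0,0,0,0.35],
    [0,0,0,0,0,0,0.35],
    [0,0,0,0,0,0,0.35]
  ]
}}

```text
t: 27.98
tool_pos: [0.5395, 0.3652, 0.0546]
tool_rot: [1.972, 2.444, 0.003]
contact_force: [-0.1, 0.2, -0.3]
opening: 0.0509
```

Target is 0.0446.

Request:
{"op": "jog_arm", "data": {
  "deltas": [
    [0,0,0,0,0,0.4,0.35],
    [0,0,0,0,0,0.3,0.35],
    [0,0,0,0,0,0.2,0.35],
    [0,0,0,0,0,0,0.35],
    [0,0,0,0,0,0,0.35],
    [0,0,0,0,0,0,0.35]
  ]
}}

```text
t: 28.48
tool_pos: [0.5388, 0.365, 0.0447]
tool_rot: [-1.973, -2.445, 0.0]
contact_force: [-2.5, -0.6, 4.7]
opening: 0.0509
```

Contact on the floor: 4.7 N up. Release, rise and back away for the final check.

Request:
{"op": "jog_arm", "data": {
  "deltas": [
    [0,0,0,0,0,0,0.7],
    [0,0,0,0,0,0,0.85],
    [0,0,0,0,0,0,0.9],
    [0,0,0,0,0,0,0.9],
    [0,0,0,0,0,-2,0.9],
    [0,0,0,0,0,-4,1],
    [0,0,0,0,0,-4,1],
    [0,0,0,0,0,-4,1],
    [0,0,0,0,0,-4,1],
    [0,0,0,0,0,-2,1],
    [0,0,0,-3,-2,0,1],
    [0,0,0,-3,-2,0,1]
  ]
}}

```text
t: 29.48
tool_pos: [0.5134, 0.2984, 0.2473]
tool_rot: [1.968, 2.445, 0.007]
contact_force: [-0.3, -0.7, -0.8]
opening: 0.0854
```

Request:
{"op": "jog_arm", "data": {
  "deltas": [
    [0,0,0,-3,-2,0,1],
    [0,0,0,-3,-2,0,1],
    [0,0,0,-3,-2,0,1],
    [0,0,0,-3,-2,0,1],
    [0,0,0,-3,-2,0,1],
    [0,0,0,-3,-2,0,1],
    [0,0,0,0,0,0,1],
    [0,0,0,0,0,0,1],
    [0,0,0,0,0,0,1]
  ]
}}

```text
t: 30.23
tool_pos: [0.4333, 0.0965, 0.2445]
tool_rot: [1.973, 2.444, 0.001]
contact_force: [-0.2, -0.2, 0.1]
opening: 0.0852
```

```bash
python3 - <<'E'
from h import *
p,d,K=grab('top');P=xyz(d,K);cv2.imwrite('pics/t3.png',cv2.resize(p[60:300,120:540,::-1],None,fx=1.9,fy=1.9))
def f(n,x,y,lo,hi,r=.04):
    m=(P[...,2]>lo)&(P[...,2]<hi)&(np.hypot(P[...,0]-x,P[...,1]-y)<r);S=P[m];print(n,m.sum(),np.round(cv2.minEnclosingCircle(S[:,:2].astype(np.float32))[0],3),S[:,2].min().round(3),np.median(S[:,2]).round(3),S[:,2].max().round(3));return S
f('cup',.634,-.034,.055,.07);f('cup',.613,.054,.055,.07)
for x,y in((.523,.437),(.539,.366)):
    S=f('tin',x,y,.047,.057,.03);print(' slope',np.linalg.lstsq(np.c_[S[:,:2],np.ones(len(S))],S[:,2],rcond=None)[0][:2].round(3))
S=f('pestle',.514,-.396,.04,.075,.08);print(cv2.minAreaRect(S[:,:2].astype(np.float32)))
E
sed -i "s/top0.npz/top0.npz/" m.py; python3 go.py .4 .2 102
```

```text
cup 93 [ 0.634 -0.032] 0.055 0.063 0.069
cup 95 [0.614 0.056] 0.055 0.063 0.07
tin 245 [0.522 0.437] 0.047 0.052 0.057
 slope [-0.004  0.003]
tin 245 [0.539 0.365] 0.047 0.052 0.057
 slope [ 0.002 -0.003]
pestle 568 [ 0.515 -0.396] 0.041 0.055 0.065
((0.5159627199172974, -0.39624789357185364), (0.13921496272087097, 0.03623734414577484), 84.75115203857422)
t 30.28 pos [0.4334 0.097  0.2444] yaw 102.23 tilt 0.03 F [ 0.6 -0.1  0. ] op 0.0854
turn z 0.004 rad; then shift cm x 10.77 y -1.13
```

View pics/t3.png

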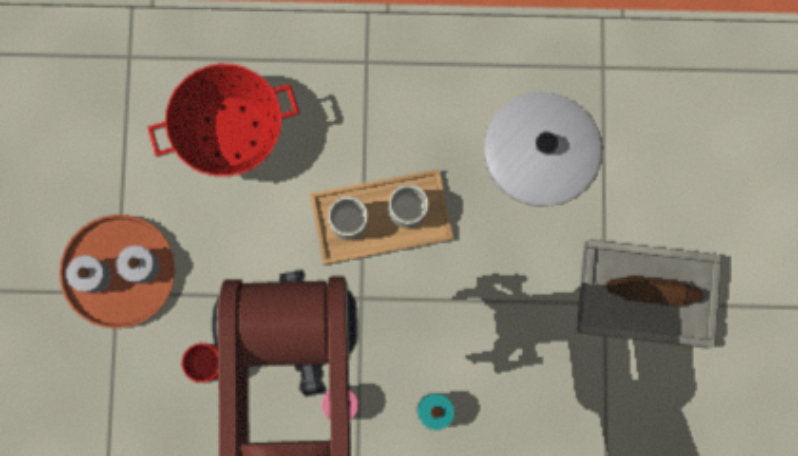

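The crop shows both tins in the dish at (85,273) and (135,264), and both cups in the tray at (347,216) and (408,206). The pestle is in the plate at (657,291), and the lid and colander have not moved. All positions are well inside the limits, so I'm handing in.

```bash
python3 -c "
from station import ctrl
print(ctrl.finish_job())"
```

```text
the job is handed in; nothing more can be done
None
```

All five things are where they belong, and the job was handed in at about t = 30 s of the 128 s allowed. I placed the pestle first, then both cups, then both tins, lowering each to floor height before letting go.

The last check was from the top camera, with the arm clear of everything:

| Thing | Measured result | Limit |
|---|---|---|
| Cups in the tray | about 50 mm and 40 mm along from the centre, under 5 mm across; rims at about 63 mm (64 mm expected) | 67 mm along, 22 mm across |
| Tins in the dish | about 36 mm from the centre; lids at 52 mm, slope under 0.01 rad | 55 mm, 0.1 rad |
| Pestle in the hollow | about 2 mm off centre, within about 0.01 rad of the plate's length; top 60–65 mm above the bench (60 mm expected) | 41 mm across, 22 mm along, 0.3 rad |

The lid, the colander and the coloured look-alikes were not touched. The lid and colander appear unmoved in the last picture, though I judged that by eye and did not measure it.

No check failed. The one small disagreement was that the first cup measured about 5 mm further along the tray than the gripper position at release, which is still well inside the limit.

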